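# Slide the sample carrier into its notch and latch it

### The arm

A 7-joint arm with a two-finger parallel gripper is mounted at the origin on a cart in front of the work surface, level with it; the furniture and walls round the work are solid. World frame = base frame: x ahead of the robot, y to its left, z up, the work surface at z = 0. Lengths are in mm, angles in degrees, forces in N, time in s.
With the tool pointing down it reaches from about 400 to 900 mm from the base axis. Payload 5.5 kg.
Tool frame: the origin (TCP) lies midway between the tips of the shut fingers; the grasp point (between the pads) lies tcp_to_grasp behind it (tcp_to_grasp is the distance from the TCP to the grasp point, in mm); z points along the fingers, y is the line along which they close (so a half turn about z gives the same grasp; the last joint's range is limited). The gripper opens to 92 mm and grips with 3 to 60 N. Pads are 19 mm wide; open, the fingers measure 130 mm over their backs; the gripper's body (75 mm by 190 mm) begins 47 mm behind the grasp point.
Start: joints at [-48.633, 28.699, -24.465, 88.831, 12.651, 65.22, -12.049], TCP at [287.831, 582.798, 226.729] pointing down, gripper open.
Joint ranges: [-164.97, 164.97], [-17.58, 116.51], [-87.97, 89.64], [11.32, 138.91], [-80.73, 260.73], [10.89, 115.49], [-147.41, 147.41]. Speed limits (degrees/s): [147.25, 147.25, 180, 180, 180, 180, 180].

### API

Orientations are given as a 3x3 rotation matrix whose columns are the frame's x, y, z axes.
In Python, from workcell import get_obs, grab_frame, camera_info, finish_job, tcp_to_grasp gives the robot as it stands.
- The arm moves only by the tool drive_tool, never from a script. Its argument "series" is a list of rows, each a list of 5 numbers: the opening, from 0 (shut) to 1 (fully open), then the shift along the world's x, y, z in mm, then the turn about the world's z in degrees. In form: [[hand, tx, ty, tz, yaw], ...]. A call has 1 to 8 rows; each row is the pose to reach, as a shift and turn from the pose commanded when the call began; what a row does not reach only later rows make up. A row lasts 1/8 s, in which the tool goes at most 62.5 mm and 10.7 degrees, less where a joint would pass 70% of its speed; a pose out of reach is approached as far as the arm can. A call with a gripper value outside its range is refused whole. The fingers move at their own pace and stop on an object; "squeeze" is the grip in N (left out, the last holds). Time passes only in rows, so rows that repeat a pose let the fingers close. It gives the time, the measured TCP pose, the force, the opening and the grip force at its end, in the units of the state.
- get_obs(): the state, without advancing time (a new reading comes with each control period).
- grab_frame(name): name is "scene" or "top" or "wrist"; returns the picture (480x640x3 uint8, red, green, blue); there is no depth.
- camera_info(name): a dict with "K" (3x3 intrinsics, pixels), "R" (3x3) and "t" (3): a world point X has camera coordinates R X + t. Camera axes: x right, y down, z forward; pixel columns grow to the right and rows downward; lengths in mm; the calibration is good to about 2 mm. A picture is of the moment at which its call begins: read the wrist's pose just before it. camera_info takes no time and is no camera call; for the wrist camera it gives the pose at the moment of the call.
- finish_job(): hands the job in; it is judged then, once.
The state is a dict: "time_s": time; "q": joint angles; "qvel": joint speeds; "joint_efforts": joint torques, N m; "position": TCP position; "tool_rot": TCP orientation; "contact_force": force on the tool from outside, world axes, zero at the start; "moment": the same for the moment, N m; "finger_gap": finger opening in mm; "finger_force": force on a finger pad.
Only numpy, scipy, OpenCV 4.12 (cv2) and the standard library are available. Lean on these libraries where they do the work, as an engineer would, in place of code of your own. Each camera call takes 0.05 s, during which the arm holds its last target. There are 200 camera calls.

### The job

Push the sample carrier along its rails, without lifting it, until you feel it drop into the locating notches; then push the swing latch fully across the carrier's rear ledge so that it is locked down. Both bottles must stay standing on the carrier, and the other things on the bench must be left where they are.

Things in the scene. Friction and masses are not known exactly. Their poses are not given: they have to be found in the camera images.
- rails: Fixed aluminium rail bed on the bench, 300 (x) x 140 (y) mm. Origin: centre of its underside; +x = direction the carrier is pushed, z up. Rail tops 20 mm, side guides 33 mm above the bench. Notches 6 mm deep, 20 long let all four feet (14 long) of the carrier drop at once when its origin is at x = 50 mm (play +-3); their far ends stop it, but pushed hard or fast it can climb or skip them.
- notch_seat (a point): Point of the rail bed (50, 0, 14 mm in its frame) where the carrier's origin is when it sits in the notches.
- carrier: Loose grey board, 140 (x) x 120 (y) x 10 mm, on four 8 mm feet, about 0.4 kg, its x axis along that of the rails, 1.5 mm play to each side guide. Origin: centre, level with the feet's undersides; board top 18 mm above it. Origin is 20 mm above the bench riding, 14 mm dropped in. Starts 95 to 135 mm short. Friction a few newtons; the push falls off at the drop, then rises.
- push_tab (a point): Centre of the rear (-x) face of the upright push tab at the carrier's rear end (62 mm behind its origin, 34 mm above it); push here along +x of the rails. Tab 36 mm wide, 8 thick, rising 33 mm above the board's top; 8 mm of board lie behind the face.
- latch (a joint): Swing latch: flat steel arm 55x12x8 mm, vertical pivot at the rail bed's -y side. 0 = open; grows clockwise seen from above. At 0.3 the arm points along -x of the rails, at 1.87 (stop) along +y, across the seated carrier's rear ledge beside the tab. Starts 0 to 0.25; light friction (1 N at the post), stays where left. Passes 2.5 mm above a seated carrier; blocked by one not dropped.
- latch_post (a point): Point on the axis of the latch's upright black post (12 mm diameter, 45 mm from the pivot axis), 64.5 mm above the bench. The post rises from the arm (underside 34.5, top 42.5 mm above the bench) to 78.5 mm. Push its side with a fingertip, following the arc round the pivot.
- latch_pivot (a point): Point on the latch's pivot axis, at (-11, -80 mm) in the rail bed's frame, 34.5 mm above the bench; a pivot cap ends 48.5 mm above the bench.
- bottle_cap: Small capped bottle standing on the carrier, 37 mm diameter, 72 mm high, nominally 14 mm ahead and 26 mm to +y of the carrier's origin, inside a 6 mm rim. Origin: centre of its underside.
- bottle_neck: Small round-bellied bottle with a bare neck on the carrier, 35 mm diameter, 72 mm high, 14 mm ahead and 26 mm to -y of the carrier's origin. Origin: centre of its underside.
- beaker_near: Bystander: glass beaker, 45 mm diameter, 52 mm high, on the bench beside the far side of the rail bed. Origin: centre of its underside.
- bottle_clear_2: Bystander: capped clear bottle, 56 mm diameter, 102 mm high, on the bench to the left. Origin: centre of its underside.
- bottle_red_2: Bystander: capped bottle, 43 mm diameter, 84 mm high, on the bench at the back left. Origin: centre of its underside.
- marker_1: Bystander: marker pen, 14 mm thick, 130 mm long, lying on the bench at the near left. Origin: its centre, underside.
Things that resemble listed ones, but are neither listed nor needed, are in the scene too. What is shaped like the bottle_cap but green is not meant.

How it is judged (in metres and radians):
On the way, in this order (a step that is already met when the one before it is completed fails the run):
1. the carrier has dropped into the notches (z of carrier in the frame of rails below 0.0165 m and x of carrier in the frame of rails between 0.043 and 0.057 m and value of joint latch below 1.2 rad), for 0.2 s.
2. the latch is across the carrier's rear ledge (z of carrier in the frame of rails below 0.0165 m and x of carrier in the frame of rails between 0.043 and 0.057 m and value of joint latch above 1.6 rad), for 0.2 s.
At the end, for the whole second after the job is handed in: The carrier lies at rest in the notches (origin within 7 mm along the rails of the seat and less than 16.5 mm above the bench), the latch is across its rear ledge (joint above 1.6 of 1.87 rad), and both bottles stand upright (within 0.15 rad) on the carrier (all of step 2 and angle between each of bottle_cap, bottle_neck's own z axis and vertical below 0.15 rad and z of bottle_cap in the frame of carrier between 0.012 and 0.024 m and z of bottle_neck in the frame of carrier between 0.012 and 0.024 m and linear speed of each of carrier, bottle_cap, bottle_neck below 0.01 m/s); the robot touches nothing.
It fails at once if the carrier is lifted off its rails (more than 10 mm above riding height) or tipped up (more than 0.25 rad) (z of carrier in the frame of rails above 0.03 m or angle between carrier's own z axis and vertical above 0.25 rad).
It fails at once if a bottle on the carrier is tipped (more than 0.5 rad) or lifted off it (more than 12 mm) (angle between any of bottle_cap, bottle_neck's own z axis and vertical above 0.5 rad or z of any of bottle_cap, bottle_neck in the frame of carrier above 0.03 m).
It fails at once if a bystander on the bench is moved more than 25 mm (distance of any of beaker_near, bottle_clear_2, bottle_red_2, marker_1 from where it was at the start of the episode above 0.025 m).
It also fails if it takes over 48 s, if anything falls off the work surface, if the arm or the gripper's body presses on something with over 40 N, if the wrist force passes 120 N, or if a joint passes its speed limit or range.

## Working session

There is one attempt and no reset: what is moved stays moved. The work goes in short steps, Python scripts to look and compute and a tool call to move; the robot and the scene stay as the last step left them, time stands still between calls to the robot, and variables do not carry over. Pictures are saved under pics/ and viewed, at most 10 in all, crops included, and the job is handed in when it is done.

Besides the shell and the picture viewer there is one more tool, called after "Emit:" by a JSON object that holds its "op" and its "data". drive_tool: Moves the arm, as the interface text tells. Its arguments: {"type":"object","properties":{"series":{"type":"array"},"squeeze":{"type":"number"}},"required":["series"]}

```bash
mkdir -p pics; python3 - <<'E'
from workcell import *
import cv2,numpy as np
print(tcp_to_grasp)
o=get_obs();print(o['time_s'],o['position'],o['tool_rot'],o['contact_force'],o['finger_gap'])
for n in('scene','top'):
    cv2.imwrite(f'pics/{n}0.png',grab_frame(n)[:,:,::-1]);c=camera_info(n);print(n,c)
E
```

```text
18.8
0.0 [287.58232559 582.14267331 225.68729047] [[-8.96620041e-01  4.42799844e-01 -8.94350480e-04]
 [ 4.42800744e-01  8.96618447e-01 -1.69171660e-03]
 [ 5.27992923e-05 -1.91284607e-03 -9.99998169e-01]] [-0.06699245  0.3398173   0.38209169] 91.70608961249758
scene {'K': array([[526.76202128,   0.        , 329.02398058],
       [  0.        , 526.76202128, 247.55190428],
       [  0.        ,   0.        ,   1.        ]]), 'R': array([[-0.8321699 , -0.55408111, -0.02207651],
       [-0.33479535,  0.53376622, -0.77653441],
       [ 0.44204674, -0.63881746, -0.62968796]]), 't': array([ 593.75341376,   12.69540954, 1005.15397513])}
top {'K': array([[611.02580955,   0.        , 316.68399789],
       [  0.        , 611.02580955, 242.87534533],
       [  0.        ,   0.        ,   1.        ]]), 'R': array([[-1.29799014e-04, -9.99902228e-01,  1.39827359e-02],
       [-9.94187385e-01, -1.37639820e-03, -1.07654767e-01],
       [ 1.07663487e-01, -1.39154331e-02, -9.94090003e-01]]), 't': array([ 372.84302257,  475.84213105, 1011.14565703])}
```

View pics/scene0.png

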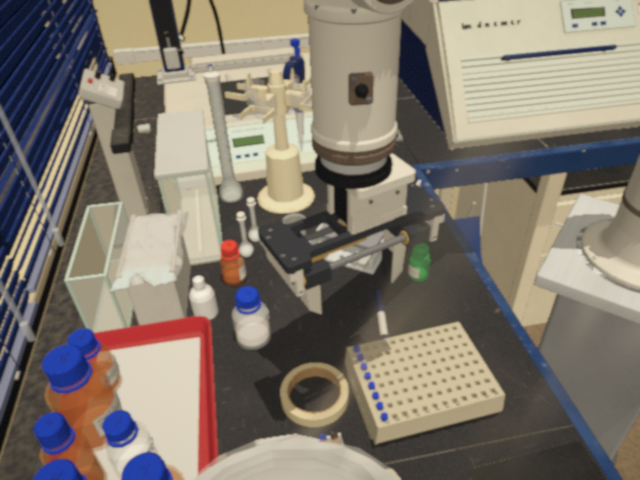

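View pics/top0.png

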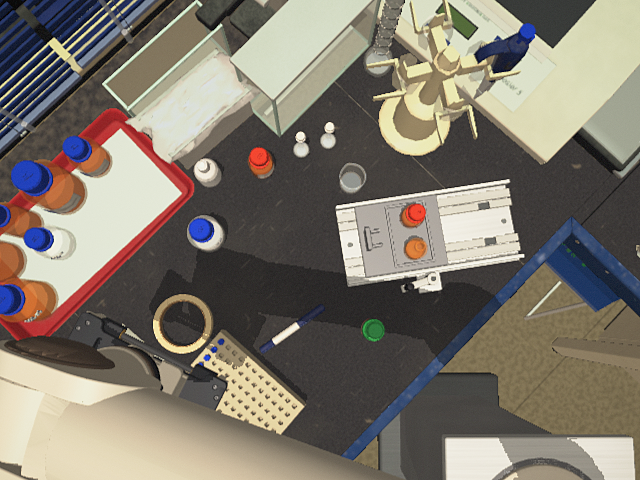

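The top view shows the rails at about (340–520, 180–285), with the push end on the left. The tab is at (370,238), the latch at (420,284), the red-capped bottle at (414,214) and the bare-neck bottle at (415,248). The lookalikes are the green cap at (373,330) and the red bottle at (260,160), which is a bystander. I'll check my choice in an enlarged crop.

```bash
python3 - <<'E'
import cv2
i=cv2.imread('pics/top0.png')[170:300,325:530]
cv2.imwrite('pics/crop0.png',cv2.resize(i,None,fx=3.9,fy=3.9,interpolation=cv2.INTER_CUBIC))
E
```

```text
(no output)
```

View pics/crop0.png

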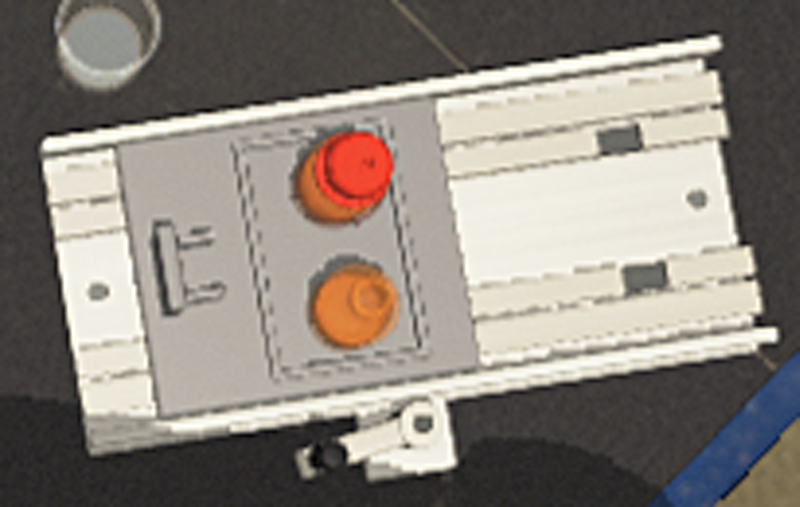

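The crop confirms the layout: a grey board with its tab at (165,268), the pivot at (422,422) and the post at (328,455). The front notches are at the right end. Next I fit the poses.

```bash
cat > h.py <<'E'
import numpy as np
from workcell import *
from scipy.optimize import least_squares
def ray(n,uv,z):
    c=camera_info(n);R,t=np.array(c['R']),np.array(c['t']);C=-R.T@t
    d=R.T@np.linalg.solve(c['K'],[*uv,1]);return C+d*(z-C[2])/d[2]
crop=lambda u,v:(u/3.9+325-.37,v/3.9+170-.37)
def fit(loc,w):
    loc,w=np.array(loc,float),np.array(w)[:,:2]
    f=lambda p:(np.c_[np.cos(p[2])*loc[:,0]-np.sin(p[2])*loc[:,1]+p[0],np.sin(p[2])*loc[:,0]+np.cos(p[2])*loc[:,1]+p[1]]-w).ravel()
    s=least_squares(f,[*w.mean(0),-1.4],loss='soft_l1',f_scale=2);return s.x,f(s.x).reshape(-1,2)
E
python3 - <<'E'
from h import *
np.set_printoptions(precision=1,suppress=True)
W=lambda u,v,z:ray('top',crop(u,v),z)
r,e=fit([(-150,70),(150,70),(150,-70),(-11,-80)],[W(42,140,33),W(720,38,33),W(777,335,33),W(422,422,48.5)])
print('rails',r[:2],np.degrees(r[2]));print(e)
c,e=fit([(-70,60),(70,60),(70,-60),(-70,-60),(-62,18),(-62,-18)],[W(118,145,38),W(438,98,38),W(478,365,38),W(160,415,38),W(152,222,71),W(172,315,71)])
print('carrier',c[:2],np.degrees(c[2]));print(e)
R=np.array([[np.cos(r[2]),-np.sin(r[2])],[np.sin(r[2]),np.cos(r[2])]])
L=lambda p:R.T@(p[:2]-r[:2])
print('carrier in rails',L(c));p=W(328,455,78.5);print('post',p,L(p),np.linalg.norm(L(p)-[-11,-80]))
print('bottles',L(W(358,168,110)),L(W(373,298,110)))
for n,q in dict(tab=(-62,0),seattab=(-12,0),pivot=(-11,-80)).items():print(n,R@q+r[:2],R@q+c[:2])
print('beaker',ray('top',(352,178),52)); print('red',ray('top',(373,328),60)); print(R)
E
```

```text
rails [494.5 183.3] -80.79331130371683
[[ 1.6  0.9]
 [ 3.8  1.2]
 [-4.2 -1. ]
 [-1.5 -1. ]]
carrier [487.2 231.9] -81.588060703675
[[ 1.3  0.8]
 [ 0.9  1. ]
 [-2.  -1.9]
 [-1.1  0.3]
 [-1.1 -1.9]
 [ 2.   0.8]]
carrier in rails [-49.1   0.6]
post [400.3 227.3  78.5] [-58.5 -86. ] 47.88396170117012
bottles [-31.7  24.7] [-35.1 -27.8]
tab [484.6 244.5] [477.3 293.1]
seattab [492.6 195.2] [485.3 243.8]
pivot [413.8 181.4] [406.5 230. ]
beaker [581.2 314.7  52. ]
red [333.9 283.   60. ]
[[ 0.2  1. ]
 [-1.   0.2]]
```

Poses:
- **Carrier:** about 99 mm short, tab face at about (477.5, 293).
- **Push direction:** about (0.153, -0.988) in the world frame.
- **Latch:** about 0.17 rad.

Next I approach behind the tab with the fingers shut and tool x along the rails.

Emit:
{"op": "drive_tool", "data": {"series": [[0,30,-42,0,-9],[0,61,-84,0,-18],[0,92,-127,0,-27],[0,123,-170,0,-36],[0,154,-212,0,-45],[0,185,-255,0,-55],[0,185,-255,-50,-55],[0,185,-255,-90,-55]], "squeeze": 10}}

```text
time_s: 1.1
position: [473.2, 326.5, 135.4]
tool_rot: [[-0.149, 0.989, 0.0], [0.989, 0.149, -0.0], [-0.0, -0.0, -1.0]]
contact_force: [-0.2, 0.6, -0.4]
finger_gap: 16.4
finger_force: 0.0
```

Emit:
{"op": "drive_tool", "data": {"series": [[0,0,0,-30,0],[0,0,0,-60,0],[0,0,0,-80,0],[0,0,0,-87,0],[0,0,0,-87,0]]}}

```text
time_s: 1.72
position: [472.6, 327.7, 49.5]
tool_rot: [[-0.152, 0.988, -0.001], [0.988, 0.152, -0.0], [-0.0, -0.001, -1.0]]
contact_force: [0.2, 0.7, 0.5]
finger_gap: 0.4
finger_force: 0.0
```

```bash
python3 - <<'E'
from h import *
import cv2
print(get_obs()['position'])
a=grab_frame('top')[150:310,300:540];w=grab_frame('wrist')
b=cv2.resize(a,(720,480),interpolation=cv2.INTER_CUBIC)
out=np.hstack([b,w])[:,:,::-1]; cv2.imwrite('pics/c1.png',cv2.resize(out,(800,int(480*800/1360)),interpolation=cv2.INTER_AREA))
E
```

```text
[472.61823925 327.69032049  49.47442424]
```

View pics/c1.png

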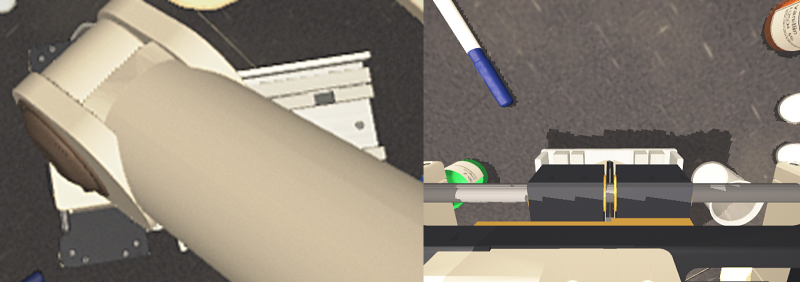

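The wrist view shows the fingers centred over the rail bed: finger gap at column 608, bed centre at about 612. I'll push slowly and watch the force.

Emit:
{"op": "drive_tool", "data": {"series": [[0,0.7,-4.5,0,0],[0,1.4,-9,0,0],[0,2.1,-13.5,0,0],[0,2.8,-18,0,0],[0,3.4,-22,0,0],[0,4,-26,0,0],[0,4.7,-30,0,0],[0,5.3,-34,0,0]]}}

```text
time_s: 2.82
position: [478.1, 294.2, 49.8]
tool_rot: [[-0.152, 0.988, 0.0], [0.988, 0.152, 0.001], [0.001, 0.0, -1.0]]
contact_force: [-0.6, 3.2, -0.1]
finger_gap: 0.7
finger_force: 1.6
```

Emit:
{"op": "drive_tool", "data": {"series": [[0,0.8,-5,0,0],[0,1.5,-10,0,0],[0,2.3,-15,0,0],[0,3.1,-20,0,0],[0,3.9,-25,0,0],[0,4.6,-30,0,0],[0,5.4,-35,0,0],[0,6.2,-40,0,0]]}}

```text
time_s: 3.82
position: [484.4, 253.5, 49.8]
tool_rot: [[-0.151, 0.988, 0.0], [0.988, 0.151, 0.0], [0.0, 0.0, -1.0]]
contact_force: [-0.8, 3.9, 0.3]
finger_gap: 0.8
finger_force: 1.8
```

Emit:
{"op": "drive_tool", "data": {"series": [[0,0.6,-4,0,0],[0,1.2,-8,0,0],[0,1.9,-12,0,0],[0,2.5,-16,0,0],[0,3.1,-20,0,0],[0,3.7,-24,0,0]]}}

```text
time_s: 4.58
position: [488.1, 229.6, 49.8]
tool_rot: [[-0.152, 0.988, 0.0], [0.988, 0.152, 0.0], [0.0, 0.0, -1.0]]
contact_force: [-0.9, 3.9, 0.8]
finger_gap: 0.3
finger_force: 2.0
```

Emit:
{"op": "drive_tool", "data": {"series": [[0,0.3,-2,0,0],[0,0.6,-4,0,0],[0,0.9,-6,0,0],[0,1.2,-8,0,0],[0,1.5,-10,0,0],[0,1.9,-12,0,0],[0,2.2,-14,0,0]]}}

```text
time_s: 5.45
position: [490.2, 215.7, 49.7]
tool_rot: [[-0.152, 0.988, -0.0], [0.988, 0.152, 0.0], [0.0, 0.0, -1.0]]
contact_force: [-1.0, 4.6, 1.2]
finger_gap: 0.5
finger_force: 2.1
```

Emit:
{"op": "drive_tool", "data": {"series": [[0,0.2,-1,0,0],[0,0.3,-2,0,0],[0,0.5,-3,0,0],[0,0.6,-4,0,0]]}}

```text
time_s: 5.95
position: [490.9, 211.8, 49.7]
tool_rot: [[-0.152, 0.988, 0.0], [0.988, 0.152, 0.0], [0.0, 0.0, -1.0]]
contact_force: [-0.5, 4.1, 1.5]
finger_gap: 0.4
finger_force: 2.0
```

Emit:
{"op": "drive_tool", "data": {"series": [[0,0.2,-1,0,0],[0,0.3,-2,0,0]]}}

```text
time_s: 6.2
position: [491.0, 209.2, 49.5]
tool_rot: [[-0.151, 0.989, -0.001], [0.989, 0.151, -0.001], [-0.0, -0.001, -1.0]]
contact_force: [-1.0, 3.4, -0.4]
finger_gap: 0.5
finger_force: 1.8
```

Emit:
{"op": "drive_tool", "data": {"series": [[0,0.2,-1,0,0],[0,0.3,-2,0,0]]}}

```text
time_s: 6.45
position: [491.2, 207.5, 49.5]
tool_rot: [[-0.151, 0.988, -0.001], [0.988, 0.151, -0.0], [-0.0, -0.001, -1.0]]
contact_force: [-0.0, 3.0, -0.6]
finger_gap: 0.4
finger_force: 1.5
```

Emit:
{"op": "drive_tool", "data": {"series": [[0,0.1,-0.7,0,0],[0,0.2,-1.4,0,0]]}}

```text
time_s: 6.7
position: [491.4, 206.0, 49.5]
tool_rot: [[-0.151, 0.988, -0.0], [0.988, 0.151, -0.0], [-0.0, -0.001, -1.0]]
contact_force: [0.2, 2.5, -1.7]
finger_gap: 0.5
finger_force: 1.3
```

Emit:
{"op": "drive_tool", "data": {"series": [[0,0.1,-0.7,0,0],[0,0.2,-1.4,0,0]]}}

```text
time_s: 6.95
position: [491.8, 204.8, 49.7]
tool_rot: [[-0.151, 0.988, -0.0], [0.988, 0.151, -0.0], [-0.0, -0.0, -1.0]]
contact_force: [-0.0, 2.3, -1.6]
finger_gap: 0.5
finger_force: 1.3
```

```bash
python3 - <<'E'
from h import *
import cv2
print(get_obs()['contact_force'])
a=grab_frame('top')[150:310,300:540];w=grab_frame('scene')[170:330,220:460]
cv2.imwrite('pics/c2.png',cv2.resize(np.vstack([a,w])[:,:,::-1],None,fx=1.85,fy=1.85,interpolation=cv2.INTER_CUBIC))
E
```

```text
[-0.02349241  2.30168997 -1.61119016]
```

View pics/c2.png

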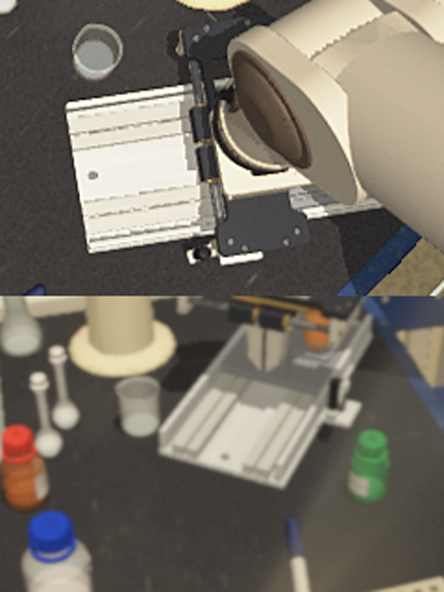

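The carrier is hidden by the hand. The push fell from 4.6 to 2.3 N, so I keep going in small steps until it rises.

Emit:
{"op": "drive_tool", "data": {"series": [[0,0.1,-0.6,0,0],[0,0.2,-1.2,0,0]]}}

```text
time_s: 7.3
position: [491.8, 204.6, 49.8]
tool_rot: [[-0.152, 0.988, -0.0], [0.988, 0.152, 0.001], [0.001, 0.0, -1.0]]
contact_force: [-1.7, 4.7, -1.7]
finger_gap: 0.4
finger_force: 2.8
```

Emit:
{"op": "drive_tool", "data": {"series": [[0,0.1,-0.6,0,0],[0,0.2,-1.2,0,0]]}}

```text
time_s: 7.55
position: [491.8, 204.5, 49.8]
tool_rot: [[-0.153, 0.988, -0.0], [0.988, 0.153, 0.002], [0.002, 0.0, -1.0]]
contact_force: [-1.9, 7.7, -1.8]
finger_gap: 0.7
finger_force: 3.9
```

The force rises while the position holds at y = 204.5, against 204.6 predicted, so the carrier is seated. I back off, rise, and move to the latch side where I can look again.

Emit:
{"op": "drive_tool", "data": {"series": [[0,-1,8,0,0],[0,-4,28,0,0],[0,-9,60,0,0],[0,-10,65,40,0],[0,-10,65,90,0],[0,-60,80,110,0],[0,-110,100,110,0],[0,-150,120,110,0]]}}

```text
time_s: 8.55
position: [340.3, 323.9, 160.5]
tool_rot: [[-0.152, 0.988, 0.001], [0.988, 0.152, 0.001], [0.0, 0.001, -1.0]]
contact_force: [0.4, 0.6, -0.0]
finger_gap: 0.3
finger_force: 0.0
```

```bash
python3 - <<'E'
from h import *
import cv2
o=get_obs();print(o['position'],o['time_s'])
t=grab_frame('top');cv2.imwrite('pics/t3.png',t[:,:,::-1]);a=t[170:300,325:530]
cv2.imwrite('pics/c3.png',cv2.resize(a[:,:,::-1],None,fx=3.9,fy=3.9,interpolation=cv2.INTER_CUBIC))
E
```

```text
[340.31854352 323.90470408 160.48960462] 8.55
```

View pics/c3.png

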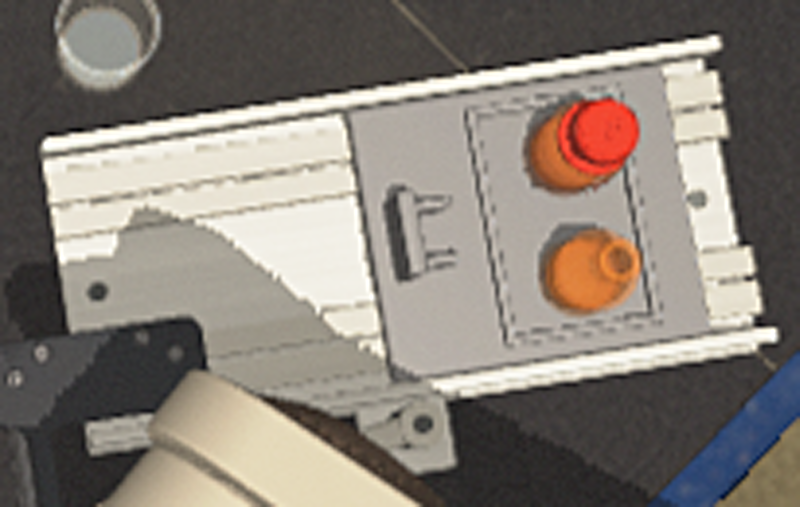

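The carrier is seated: board rear edge at crop (345–390, 115–380), front notches covered, both bottles standing. Now I place the fingers outside the latch post.

Emit:
{"op": "drive_tool", "data": {"series": [[0,13,-50,0,0],[0,26,-102,0,0],[0,26,-102,-50,0],[0,26,-102,-90,0],[0,26,-102,-104,0],[0,26,-102,-104,0]]}}

```text
time_s: 9.35
position: [367.8, 220.9, 55.4]
tool_rot: [[-0.152, 0.988, -0.001], [0.988, 0.152, -0.001], [-0.001, -0.001, -1.0]]
contact_force: [-0.1, -0.3, 1.2]
finger_gap: 0.6
finger_force: 0.0
```

```bash
python3 - <<'E'
from h import *
import cv2
o=get_obs();print(o['position'],o['time_s'])
a=grab_frame('scene')[170:330,280:460];w=cv2.resize(grab_frame('wrist'),(480,360))
a=cv2.resize(a,(405,360),interpolation=cv2.INTER_CUBIC)
cv2.imwrite('pics/c4.png',cv2.resize(np.hstack([a,w])[:,:,::-1],(796,324)))
E
```

```text
[367.84721688 220.90334026  55.38962724] 9.35
```

View pics/c4.png

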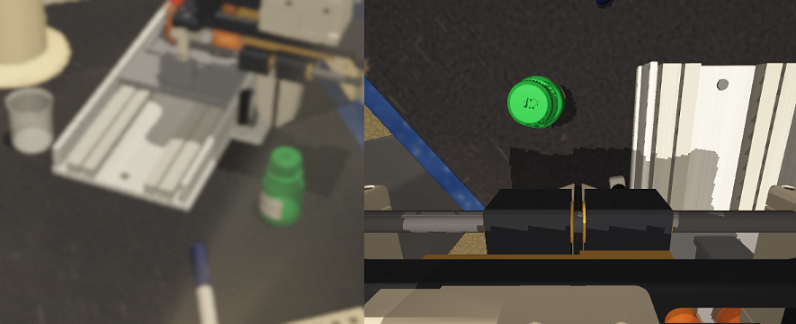

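The scene view shows the fingers (275,100) outboard of the post (243,105), with the green bottle clear. I push across towards +y of the rails.

Emit:
{"op": "drive_tool", "data": {"series": [[0,9.9,1.5,0,0],[0,15,2.3,0,0],[0,19.8,3.1,0,0],[0,27.8,3.3,0,0],[0,33.9,3.2,0,0],[0,40.3,1.2,0,0],[0,45.7,-1,0,0],[0,50,-2.9,0,0]]}}

```text
time_s: 10.45
position: [418.4, 217.3, 55.6]
tool_rot: [[-0.151, 0.989, -0.0], [0.989, 0.151, -0.0], [-0.0, -0.0, -1.0]]
contact_force: [-1.2, 0.2, 1.2]
finger_gap: 0.3
finger_force: 0.7
```

Emit:
{"op": "drive_tool", "data": {"series": [[0,-4.6,3.3,0,0],[0,-6.7,17.2,0,0],[0,-6.7,17.2,0,0],[0,7,20.3,0,0],[0,18.8,22.1,0,0],[0,20.2,13.2,0,0],[0,22.4,9.5,0,0],[0,23.4,5.6,0,0]]}}

```text
time_s: 11.45
position: [446.3, 226.7, 57.1]
tool_rot: [[-0.152, 0.988, 0.009], [0.988, 0.152, 0.007], [0.006, 0.01, -1.0]]
contact_force: [8.4, 8.9, -4.5]
finger_gap: 0.5
finger_force: 5.4
```

The tool is blocked with unexpected sideways force, so I look before going on.

```bash
python3 - <<'E'
from h import *
import cv2
o=get_obs();print(o['position'],o['contact_force'],o['moment'])
t=grab_frame('top')[150:310,300:540];a=grab_frame('scene')[170:330,280:460];w=grab_frame('wrist')
a=cv2.resize(a,(380,338),interpolation=cv2.INTER_CUBIC);t=cv2.resize(t,(420,280),interpolation=cv2.INTER_CUBIC)
im=np.zeros((600,800,3),np.uint8);im[:280,:420]=t;im[:338,420:]=a;im[285:,:420]=cv2.resize(w,(420,315))
cv2.imwrite('pics/c5.png',im[:,:,::-1])
E
```

```text
[446.2644821  226.69411945  57.12506746] [ 8.40147263  8.85484275 -4.54872844] [ 1.9187019  -1.89012411  0.17031207]
```

View pics/c5.png

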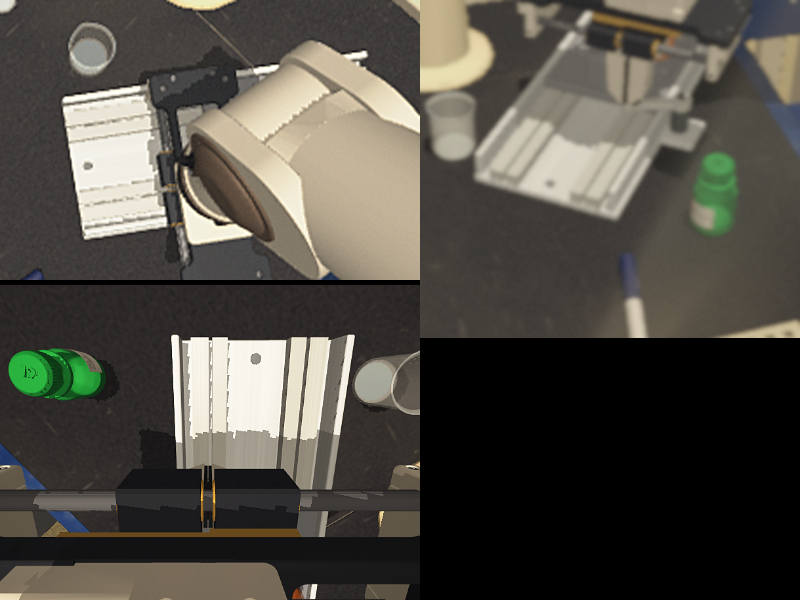

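```bash
python3 - <<'E'
from h import *
import cv2
np.set_printoptions(precision=3,suppress=True)
o=get_obs();print(o['time_s'],o['position'],o['contact_force'],o['moment'],o['q'],o['joint_efforts'])
a=grab_frame('scene')[165:255,350:440]
cv2.imwrite('pics/c6.png',cv2.resize(a[:,:,::-1],(600,600),interpolation=cv2.INTER_CUBIC))
E
```

```text
11.6 [446.378 226.177  57.256] [ 6.832  6.985 -3.289] [ 1.401 -1.444  0.083] [-23.31   25.97   -7.886 118.108   5.816  35.657 -26.39 ] [  1.756 -45.143   0.587 -12.23    0.217   3.434  -0.086]
```

View pics/c6.png

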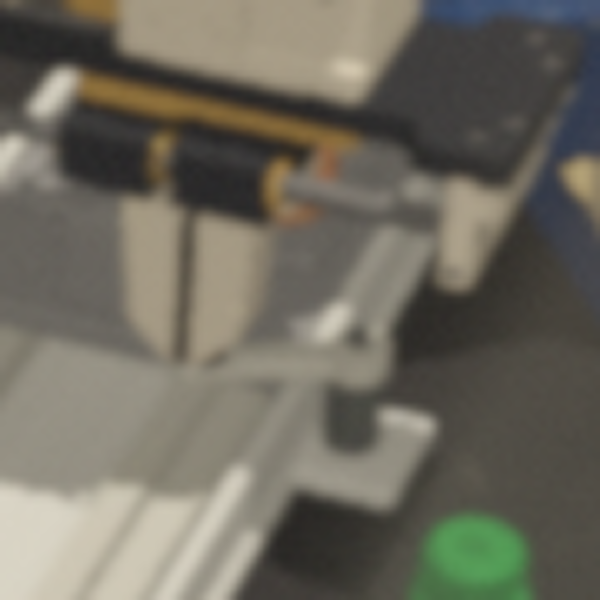

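In the enlarged view the latch arm is about 50° round and its post is just ahead of the tapered fingertips. The force is almost purely radial: the pads stuck to the post and were dragged along its arc. I'll release, re-contact slightly lower, and follow the arc.

Emit:
{"op": "drive_tool", "data": {"series": [[0,-1.4,8.9,0,0],[0,-4.3,8.4,0,0],[0,-0.5,3.3,0,0],[0,1.8,1.6,0,0],[0,3.8,-1.6,0,0],[0,5.8,-4.9,0,0],[0,7.4,-8.5,0,0],[0,9,-12.2,0,0]]}}

```text
time_s: 12.65
position: [451.1, 211.0, 55.9]
tool_rot: [[-0.152, 0.988, 0.001], [0.988, 0.152, 0.0], [0.0, 0.001, -1.0]]
contact_force: [1.7, 1.0, -0.7]
finger_gap: 0.1
finger_force: 0.5
```

Emit:
{"op": "drive_tool", "data": {"series": [[0,1.1,-3.7,0,0],[0,2.2,-7.5,0,0],[0,2.6,-9,0,0],[0,2.6,-9,0,0]]}}

```text
time_s: 13.15
position: [452.4, 206.0, 56.0]
tool_rot: [[-0.155, 0.988, 0.0], [0.988, 0.155, 0.004], [0.004, 0.001, -1.0]]
contact_force: [-1.8, 10.0, -1.2]
finger_gap: 0.3
finger_force: 5.0
```

Emit:
{"op": "drive_tool", "data": {"series": [[0,0.2,-1.5,0,0],[0,0.4,-3,0,0]]}}

```text
time_s: 13.4
position: [452.5, 205.6, 56.1]
tool_rot: [[-0.156, 0.988, 0.001], [0.988, 0.156, 0.007], [0.007, 0.002, -1.0]]
contact_force: [-2.8, 18.1, -3.9]
finger_gap: 0.6
finger_force: 9.1
```

It has stopped hard 7 mm short of the tab plane, which puts the latch at about 1.82 rad or more, its stop. I retreat and verify.

Emit:
{"op": "drive_tool", "data": {"series": [[0,-1,9,0,0],[0,-3,22,0,0],[0,-5,35,20,0],[0,-5,35,70,0],[0,-5,60,110,0],[0,-40,110,120,0],[0,-80,150,120,0],[0,-110,190,120,0]]}}

```text
time_s: 14.4
position: [342.0, 390.1, 176.0]
tool_rot: [[-0.151, 0.988, 0.0], [0.988, 0.151, -0.0], [-0.0, 0.0, -1.0]]
contact_force: [1.4, -0.7, -0.7]
finger_gap: 0.6
finger_force: 0.0
```

```bash
python3 - <<'E'
from h import *
import cv2
print(get_obs()['contact_force'])
a=grab_frame('top')[170:300,325:530]
cv2.imwrite('pics/c7.png',cv2.resize(a[:,:,::-1],None,fx=3.9,fy=3.9,interpolation=cv2.INTER_CUBIC))
E
```

```text
[ 1.36952122 -0.70344459 -0.71130801]
```

View pics/c7.png

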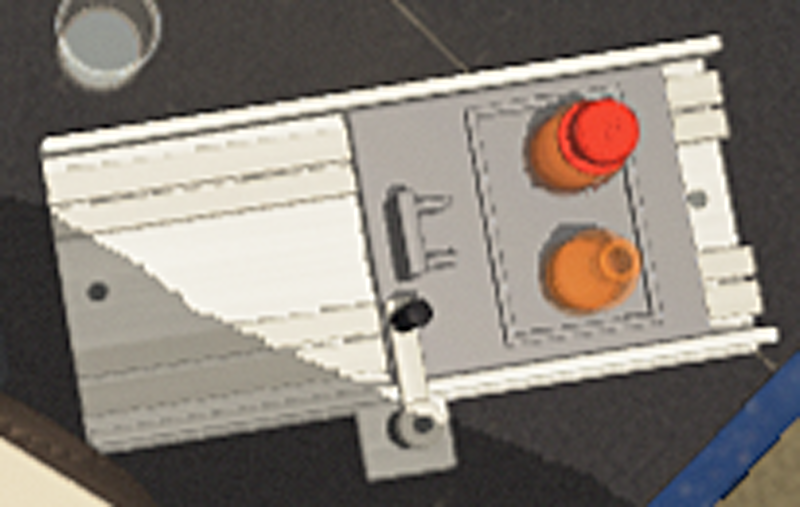

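The latch lies square across the rear ledge: post at (411,313), pivot at (424,422). Both bottles are upright and the carrier has not moved. The arm is clear, so I hand in.

```bash
python3 -c "
from workcell import *
print(finish_job())"
```

```text
the job is handed in; nothing more can be done
None
```

I pushed the carrier into the notches and swung the latch to its stop across the rear ledge; the final picture shows both bottles upright, and I handed the job in with no verdict returned.

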